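Cell check in the beam of an open-path transmissometer

TASK

Lift the longest of the three glass cells up off its drying peg, gripping it only by its two long frosted sides and never putting a finger on its clear end windows. Carry it to the instrument in the cradles and hold it level and still in the light path, about midway between the two heads, so that the beam runs straight through the cell, in at the middle of one clear end and out at the other. Finish holding it there, without letting go; neither the cell nor the robot may touch the instrument, and the other cells and the black caps stay where they are.

Things in the scene. Friction and masses are not known exactly. Their poses are not given: they have to be found in the camera images.
- long_cell: Longest glass cell, an open glass box hung mouth down on a rack peg: 55 mm long (local y), 20 wide (x), 50 tall (z), walls 2.5, about 50 g. Origin at the centre of the mouth (underside), z up. The two long sides (facing local +x and -x) are frosted whitish glass: grip these. The two narrow ends (facing +y and -y) are clear windows no finger may touch. Either end may face either head.
- long_cell_center (a point): The centre of the longest cell, mid length, width and height: 25 mm above its origin; axes as the cell's.
- mid_cell: Middle-sized glass cell on the rack, to be left: like long_cell in width, height, walls, origin and axes, hung the same way, but 35 mm long (local y).
- short_cell: Shortest glass cell on the rack, to be left: like long_cell in width, height, walls, origin and axes, hung the same way, but 25 mm long (local y).
- rack: Drying rack, fixed: dark grey tray 96 mm (local x) by 280 (y), rim 16 high. Three white flat pegs, 9 (x) by 14 (y) mm, tips 64 above the bench, stand at local y = -85, 0, +85. Each carries one cell (which one varies), its length along y, closed end on the peg tip, mouth 16.5 and top 66.5 above the bench; it must rise 48 to clear the peg. Origin under the tray's centre at bench height.
- beam_mid (a point): The middle of the instrument's light path, on the beam midway between the two heads, 110 mm above the bench. Local y runs along the beam (level), x level across it, z up. The beam is 6 mm wide. The heads' aluminium plates face each other at local y = -60 and +60 mm; their round window rims stand 3 mm proud. The gap is open above and at the sides.
- instrument: Fixed underwater transmissometer: two black cylinders, 60 mm across, in line in grey cradles; axes as beam_mid, origin on the bench below it. Spans local y -240 to +190 mm. Plates 68 mm wide (x) by 12 thick at the heads, from 64 to 146 mm above the bench. Two 10 mm steel rods join them below the beam at local x = -22 and +22, tops 79 mm above the bench.
- cap_a: Black window cap of the instrument, a shallow open cup 68 mm across and 18 high lying on the bench between instrument and robot. Origin at the centre of its underside.
- cap_b: The second black cap, like the first.
Things that resemble listed ones, but are neither listed nor needed, are in the scene too. What is shaped like the long_cell but brown or purple is not meant.

How it is judged:
By the outcome, as a careful person would: the job done as asked, in the order asked, and still so for the second after the job is handed in, while the arm keeps its last pose, push and grip.
It also fails if it takes over 45 s, if anything falls off the work surface, if the arm or the gripper's body presses on something with over 40 N, if the wrist force passes 120 N, or if a joint passes its speed limit or range.

ROBOT

A 6-joint arm with a two-finger parallel gripper is mounted at the origin on the work surface. World frame = base frame: x ahead of the robot, y to its left, z up, the work surface at z = 0. Lengths are in mm, angles in rad, forces in N, time in s.
With the tool pointing down it reaches from about 350 to 975 mm from the base axis. Payload 17.4 kg.
Tool frame: the origin (TCP) lies between the finger pads; the fingertips stand 8 mm ahead of it and the grasp point (between the pads) lies 11 mm behind it; x points along the fingers, z is the direction in which the jaws open and shut, and the axes are right-handed (so a half turn about x gives the same grasp; the last joint's range is limited). The gripper opens to 85 mm and grips with 20 to 120 N. Pads are 22 mm wide; open, the fingers measure 114 mm over their backs; the gripper's body (76 mm by 85 mm) begins 54 mm behind the grasp point. The pads swing forward as they close: fully open they stand 13 mm farther back than shut.
Start: joints at [1.166, 0.116, 1.442, -0, 1.584, -0.038], TCP at [242.084, 630.102, 239.303] pointing down, gripper open.
Joint ranges: [-2.83, 2.83], [-0.83, 2.19], [0.07, 2.5], [-1.14, 4.28], [0.01, 3], [-2.97, 2.97]. Speed limits (rad/s): [1.89, 1.89, 2.22, 3.14, 3.14, 3.14].

INTERFACE

Orientations are given as a unit quaternion [w, x, y, z].
In Python, from plant import * gives the robot as it stands. The module is installed in compiled form; this text tells all that it offers.
- The arm moves only by the tool drive_tool, never from a script. Its argument "plan" is a list of rows, each a list of 7 numbers: the shift along the tool's x, y, z in mm, then the turn, a rotation vector about the tool's x, y, z in rad, then the opening, from 0 (shut) to 1 (fully open). In form: [[x, y, z, rx, ry, rz, jaw], ...]. A call has exactly 8 rows; each row shifts and turns the pose as measured when the row begins, along the tool's axes as they then stand; what a row does not reach is not made up. A row lasts 1/8 s, in which the tool goes at most 62.5 mm and 10.7 degrees, less where a joint would pass 70% of its speed; a pose out of reach is approached as far as the arm can. A call with a gripper value outside its range is refused whole. The fingers move at their own pace and stop on an object; the grip force is fixed at half the most. Time passes only in rows, so rows that do not move let the fingers close, or fill a call up. It gives the time, the measured TCP pose, the force and the opening at its end, in the units of the state.
- observe(): the state, without advancing time (a new reading comes with each control period).
- snapshot(name): name is "scene" or "top" or "wrist"; returns the picture (480x640x3 uint8, blue, green, red); there is no depth.
- calibration(name): a dict with "fx", "fy", "cx", "cy" (pixels), "world_to_cam" (4x4, takes a point from world to camera coordinates); the wrist camera has in their place "mount" (4x4, takes a point from camera to tool coordinates, whose origin is the TCP and whose axes are the tool frame's). Camera axes: x right, y down, z forward; pixel columns grow to the right and rows downward; lengths in mm; the calibration is good to about 2 mm. A picture is of the moment at which its call begins: read the wrist's pose just before it. calibration takes no time and is no camera call.
- sign_off(): hands the job in, once; it reports no verdict.
The state is a dict: "time": time; "q": joint angles; "qvel": joint speeds; "tau": joint torques, N m; "tool_pos": TCP position; "orientation": TCP orientation; "force": force on the tool from outside, world axes, zero at the start; "ft_torque": the same for the moment, N m; "gripper_width": opening from 0.0 (shut) to 1.0 (fully open).
Only numpy, scipy, OpenCV 4.12 (cv2) and the standard library are available. Lean on these libraries where they do the work, as an engineer would, in place of code of your own. Each camera call takes 0.05 s, during which the arm holds its last target. There are 200 camera calls.

## Working session

There is one attempt and no reset: what is moved stays moved. The work goes in short steps, Python scripts to look and compute and a tool call to move; the robot and the scene stay as the last step left them, time stands still between calls to the robot, and variables do not carry over. Pictures are saved under pics/ and viewed, about 8 in all and at most 12, crops included, and the job is handed in when it is done.

Besides the shell and the picture viewer there is one more tool, called after ">>>" as name([rows], argument=value, ...), one row to a line, values as JSON. drive_tool: Moves the arm, as the interface text tells. Its arguments: {"type":"object","properties":{"plan":{"type":"array","items":{"type":"array","items":{"type":"number"}}}},"required":["plan"]}

```bash
mkdir -p pics; python3 - <<'E'
from plant import *
import cv2,numpy as np
s=observe();print(s['time'],s['tool_pos'],s['orientation'],s['gripper_width'])
for n in ("scene","top"):
    cv2.imwrite(f"pics/{n}0.png",snapshot(n)); c=calibration(n); print(n,c['fx'],c['fy'],c['cx'],c['cy'],np.round(c['world_to_cam'],3).tolist())
print(calibration("wrist"))
E
```

```text
0.0 [242.00567571 629.92300799 238.56384399] [ 0.58245608 -0.40064372  0.58314686  0.40021153] 1.0020107376725238
scene 610.1136600236288 610.1136600236288 316.9285049390733 247.75765687243438 [[0.845, 0.535, -0.004, -412.382], [0.29, -0.463, -0.838, -83.283], [-0.45, 0.707, -0.546, 1674.824], [0.0, 0.0, 0.0, 1.0]]
top 500.87667509414916 500.87667509414916 325.82431804455393 243.52683913423184 [[-0.012, -1.0, -0.006, -17.745], [-0.995, 0.012, -0.098, 543.563], [0.098, 0.005, -0.995, 1024.592], [0.0, 0.0, 0.0, 1.0]]
{'fx': 379.4304372033278, 'fy': 379.4304372033278, 'cx': 323.3428268014401, 'cy': 246.67531967117228, 'mount': array([[ 9.59561887e-04, -2.85610168e-01,  9.58345403e-01,
        -1.34041830e+02],
       [ 3.50769342e-04, -9.58345689e-01, -2.85610605e-01,
         7.28432062e+01],
       [ 9.99999478e-01,  6.10219237e-04, -8.19408707e-04,
         1.19354137e+00],
       [ 0.00000000e+00,  0.00000000e+00,  0.00000000e+00,
         1.00000000e+00]])}
```

View pics/top0.png

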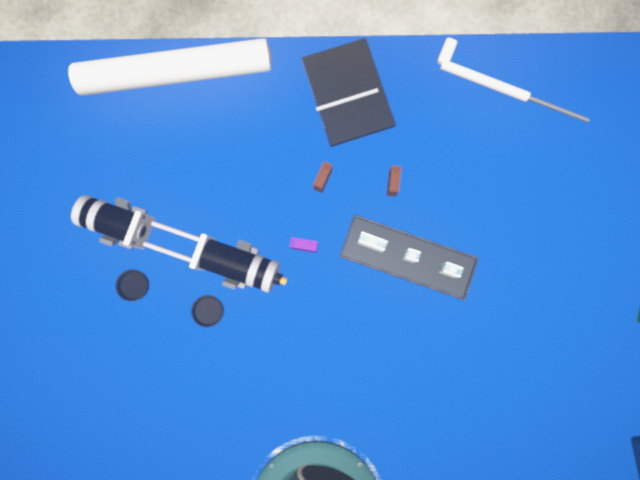

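View pics/scene0.png

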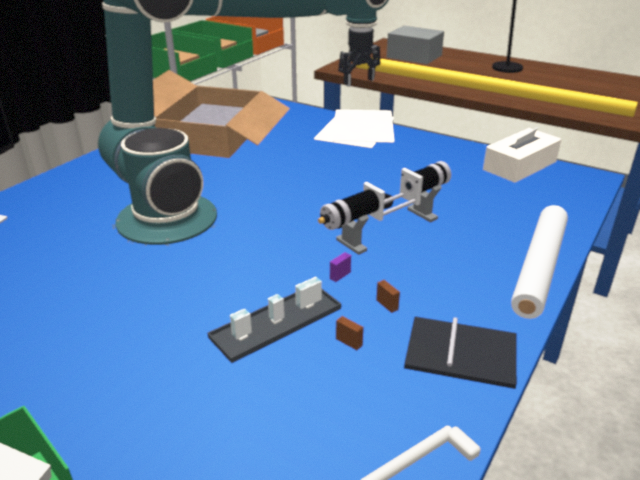

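The top view shows three pale cells on the rack at (373,242), (412,255) and (452,269). The left one looks longest, and in the scene view it is at (309,292). The purple block at (304,244) and the brown ones at (322,176) and (394,180) are decoys. The instrument heads are at about (141,228) and (200,250). I'll confirm with an enlarged crop and measure.

```bash
cat > h.py <<'E'
import numpy as np,cv2
from scipy.spatial.transform import Rotation as R
def ray(c,uv,z,T=None):
    "pixel -> world point at height z; T cam->world"
    if T is None: T=np.linalg.inv(c['world_to_cam'])
    d=T[:3,:3]@[(uv[0]-c['cx'])/c['fx'],(uv[1]-c['cy'])/c['fy'],1]
    return T[:3,3]+d*(z-T[2,3])/d[2]
def proj(c,p,W=None):
    if W is None: W=c['world_to_cam']
    q=W[:3,:3]@np.asarray(p,float)+W[:3,3]
    return np.array([c['fx']*q[0]/q[2]+c['cx'],c['fy']*q[1]/q[2]+c['cy']])
def Rq(q): return R.from_quat([q[1],q[2],q[3],q[0]])
E
python3 - <<'E'
from plant import calibration
from h import *
c=calibration("top");im=cv2.imread("pics/top0.png")
hsv=cv2.cvtColor(im,cv2.COLOR_BGR2HSV)
# rack: non-blue region
m=((hsv[...,1]<150)|(hsv[...,2]<110)).astype(np.uint8);m[:205]=0;m[310:]=0;m[:,:335]=0;m[:,490:]=0
k=max(cv2.findContours(m,0,2)[0],key=cv2.contourArea)
r=cv2.minAreaRect(k);b=cv2.boxPoints(r);print(b)
P=np.array([ray(c,p,10) for p in b]);print(P.round(1),P.mean(0).round(1))
print([np.linalg.norm(P[i]-P[i-1]).round(1) for i in range(4)])
# cells
m2=((hsv[...,2]>150)&(hsv[...,1]<120)&(m>0)).astype(np.uint8)
for k in cv2.findContours(m2,0,2)[0]:
    if cv2.contourArea(k)>30:
        r=cv2.minAreaRect(k);print('cell',r,ray(c,r[0],55).round(1))
a=cv2.resize(im[205:305,335:485],None,fx=5.3,fy=5.3,interpolation=2)
cv2.imwrite("pics/crA.png",a[:,:795])
a=cv2.resize(im[185:305,60:295],None,fx=3.4,fy=3.4,interpolation=2);cv2.imwrite("pics/crB.png",a)
E
```

```text
[[338.3476  256.5913 ]
 [353.51166 213.19081]
 [479.77258 257.3061 ]
 [464.60852 300.7066 ]]
[[ 516.7  -50.6   10. ]
 [ 609.6  -84.5   10. ]
 [ 511.5 -350.7   10. ]
 [ 420.3 -315.    10. ]] [ 514.5 -200.2   10. ]
[np.float64(281.4), np.float64(98.9), np.float64(283.8), np.float64(97.9)]
cell ((451.1500244140625, 269.5500183105469), (24.6657657623291, 15.495158195495605), 18.434947967529297) [ 484.3 -278.1   55. ]
cell ((406.1261901855469, 258.3092346191406), (128.02479553222656, 40.88140106201172), 19.440034866333008) [ 508.2 -187.5   55. ]
cell ((409.53839111328125, 233.88816833496094), (117.32422637939453, 1.3298718929290771), 18.970409393310547) [ 558.2 -195.9   55. ]
```

View pics/crA.png

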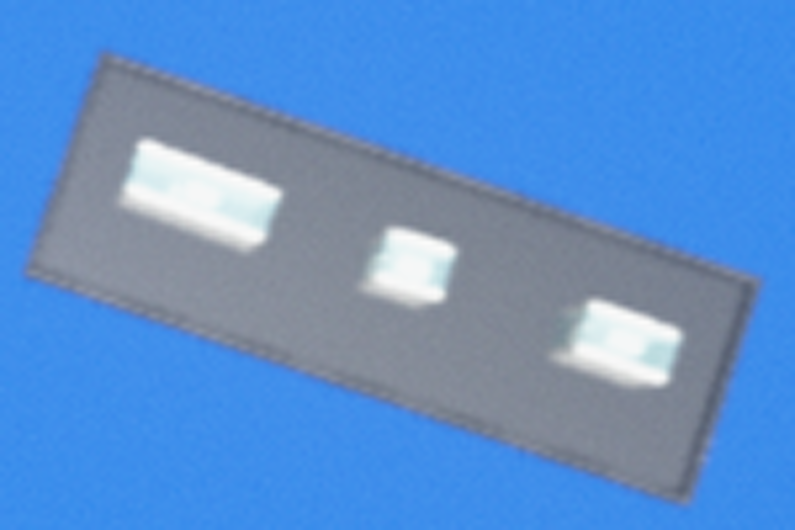

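View pics/crB.png

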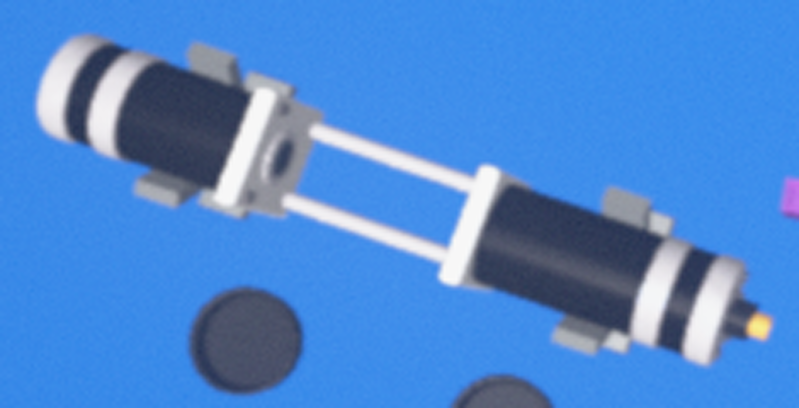

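The crop confirms it: the left cell at (373,241) is about 55 mm long, clearly longer than the other two. The crop of the instrument shows both head plates with their inner top edges. Next I'll compute poses.

```bash
cat >> h.py <<'E'
def down(yaw,half=0):
    "tool x down, tool z (jaw) at world yaw"
    x=np.array([0,0,-1.]);z=np.array([np.cos(yaw),np.sin(yaw),0]);return R.from_matrix(np.c_[x,np.cross(z,x),z])
def go(s,p,Rt):
    Rc=Rq(s['orientation']);d=np.asarray(p)-s['tool_pos']
    print('t',round(s['time'],2),'tcp',np.round(s['tool_pos'],1),'world d',d.round(1),'tool d',Rc.inv().apply(d).round(1),'d in target frame',Rt.inv().apply(d).round(1),'rotvec deg',np.degrees((Rc.inv()*Rt).as_rotvec()).round(2),'rad',(Rc.inv()*Rt).as_rotvec().round(3),'F',np.round(s['force'],1),'w',round(s['gripper_width'],3))
E
python3 - <<'E'
from plant import *
from h import *
c=calibration("top")
f=lambda u,v:ray(c,(u/5.3+335,v/5.3+205),66.5)
for p in [(140,140),(283,190),(268,232),(124,186)]: print('cell top corner',f(*p).round(1))
g=lambda u,v,z=146:ray(c,(u/3.4+60,v/3.4+185),z)
A=[g(278,92),g(236,208)];B=[g(480,165),g(440,278)]
a=np.mean(A,0);b=np.mean(B,0);d=a-b
print('L',np.round(A,1),'R',np.round(B,1),'mid',(a+b)/2,np.linalg.norm(d),'yaw beam',np.degrees(np.arctan2(d[1],d[0])))
for e in (A,B):
    w=e[0]-e[1];print('plate w',np.linalg.norm(w),np.degrees(np.arctan2(w[1],w[0])))
s=observe();Rc=Rq(s['orientation']);print(Rc.as_matrix().round(2),np.degrees(np.arctan2(*Rc.as_matrix()[1::-1,2])))
go(s,[543,-120,200],down(np.radians(-19.6)));go(s,[543,-120,200],down(np.radians(160.4)))
E
```

```text
cell top corner [563.1 -96.9  66.5]
cell top corner [ 543.2 -150.9   66.5]
cell top corner [ 527.2 -144.9   66.5]
cell top corner [545.5 -90.4  66.5]
L [[595.1 319.5 146. ]
 [531.1 341.  146. ]] R [[553.2 207.4 146. ]
 [491.4 228.5 146. ]] mid [542.71763238 274.08359317 146.        ] 119.51308665699754 yaw beam 70.01046237545033
plate w 67.51510507009363 -18.574877793754638
plate w 65.27672049717852 -18.82811686070793
[[-0.   -0.93  0.36]
 [-0.    0.36  0.93]
 [-1.   -0.   -0.  ]] 68.98703169839268
t 0.1 tcp [242.  630.  238.6] world d [ 301.  -750.   -38.6] tool d [  39.3 -549.9 -592.1] d in target frame [  38.6 -605.5  535.1] rotvec deg [ 8.859e+01 -5.000e-02  5.000e-02] rad [ 1.546e+00 -1.000e-03  1.000e-03] F [-0.5  1.  -0.2] w 0.999
t 0.1 tcp [242.  630.  238.6] world d [ 301.  -750.   -38.6] tool d [  39.3 -549.9 -592.1] d in target frame [  38.6  605.5 -535.1] rotvec deg [-9.141e+01 -5.000e-02 -5.000e-02] rad [-1.595e+00 -1.000e-03 -1.000e-03] F [-0.5  1.  -0.2] w 0.999
```

```bash
python3 - <<'E'
from plant import *
from h import *
s=observe();Rc=Rq(s['orientation'])
for i in range(9):
    print(i,Rc.inv().apply([18.8,-46.9,-2]).round(0)); Rc=Rc*R.from_rotvec([.18,0,0])
E
```

```text
0 [  2. -34. -37.]
1 [  2. -40. -30.]
2 [  2. -45. -23.]
3 [  2. -49. -14.]
4 [  2. -50.  -5.]
5 [  2. -50.   4.]
6 [  2. -49.  13.]
7 [  2. -46.  21.]
8 [  2. -41.  29.]
```

>>> drive_tool([
  [2,-34,-37,0.18,0,0,1],
  [2,-40,-30,0.18,0,0,1],
  [2,-45,-23,0.18,0,0,1],
  [2,-49,-14,0.18,0,0,1],
  [2,-50,-5,0.18,0,0,1],
  [2,-50,4,0.18,0,0,1],
  [2,-49,13,0.18,0,0,1],
  [2,-46,21,0.18,0,0,1],
])

```text
time: 1.1
tool_pos: [386.3, 243.0, 219.4]
orientation: [0.7, 0.096, 0.701, -0.099]
force: [1.2, 0.2, -0.2]
gripper_width: 1.0
```

```bash
python3 - <<'E'
from plant import *
from h import *
go(observe(),[544.8,-120.8,200],down(np.radians(-20)))
E
```

```text
t 1.1 tcp [386.3 243.  219.4] world d [ 158.5 -363.8  -19.4] tool d [  20.7 -306.6  251.8] d in target frame [  19.4 -287.7  273.3] rotvec deg [ 4.16 -0.05  0.3 ] rad [ 0.073 -0.001  0.005] F [ 1.2  0.2 -0.2] w 1.0
```

>>> drive_tool([
  [3,-36,31,0.073,0,0.005,1],
  [3,-36,34,0,0,0,1],
  [3,-36,34,0,0,0,1],
  [3,-36,34,0,0,0,1],
  [3,-36,34,0,0,0,1],
  [2,-36,35,0,0,0,1],
  [2,-36,35,0,0,0,1],
  [0,-36,35,0,0,0,1],
])

```text
time: 2.1
tool_pos: [546.5, -133.7, 198.7]
orientation: [0.696, 0.126, 0.696, -0.125]
force: [1.0, -0.0, 0.9]
gripper_width: 1.005
```

```bash
python3 - <<'E'
from plant import *
from h import *
s=observe()
go(s,[544.8,-120.8,200],down(np.radians(-20)))
im=snapshot("wrist");c=calibration("wrist");T=np.eye(4);T[:3,:3]=Rq(s['orientation']).as_matrix();T[:3,3]=s['tool_pos']
T=T@c['mount'];W=np.linalg.inv(T);np.save("W1.npy",W)
o=im.copy();Rc=R.from_euler('z',-20,degrees=True)
for z in (66.5,16.5):
    P=[proj(c,Rc.apply([x,y,0])+[544.8,-120.8,z],W) for x,y in((-10,-27.5),(10,-27.5),(10,27.5),(-10,27.5))]
    print(z,np.round(P,0).tolist())
    cv2.polylines(o,[np.int32(P)],True,(0,0,255) if z>20 else (0,200,0),1)
cv2.imwrite("pics/w1raw.png",im);cv2.imwrite("pics/w1.png",o)
E
```

```text
t 2.1 tcp [ 546.5 -133.7  198.7] world d [-1.7 12.9  1.3] tool d [-1.3 11.5 -6.1] d in target frame [-1.3 11.5 -6. ] rotvec deg [-0.4  -0.04 -0.04] rad [-0.007 -0.001 -0.001] F [ 1.  -0.   0.9] w 1.005
66.5 [[302.0, 260.0], [329.0, 260.0], [329.0, 185.0], [300.0, 186.0]]
16.5 [[305.0, 242.0], [328.0, 242.0], [328.0, 177.0], [304.0, 178.0]]
```

View pics/w1.png

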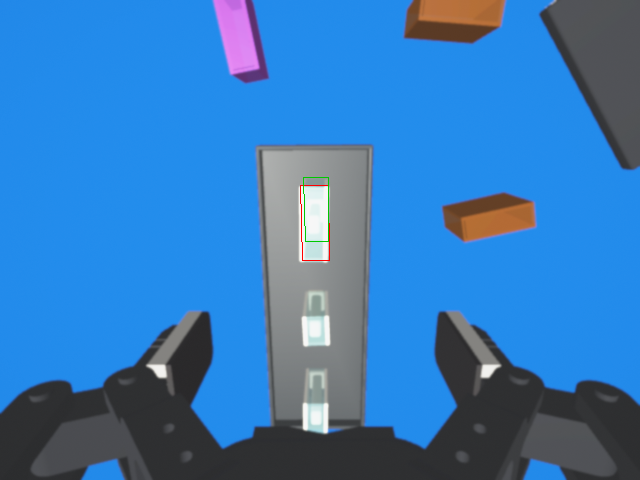

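The wrist view shows the long cell at (314,222), and its top outline agrees with my prediction (red box) to about 1 px. I'll align and descend partway.

>>> drive_tool([
  [0,11.5,-6.5,-0.007,0,0,1],
  [0,0,0,0,0,0,1],
  [25,0,0,0,0,0,1],
  [25,0,0,0,0,0,1],
  [20,0,0,0,0,0,1],
  [10,0,0,0,0,0,1],
  [0,0,0,0,0,0,1],
  [0,0,0,0,0,0,1],
])

```text
time: 3.15
tool_pos: [545.5, -121.9, 116.8]
orientation: [0.697, 0.122, 0.696, -0.122]
force: [0.4, -0.6, -0.2]
gripper_width: 1.0
```

```bash
python3 - <<'E'
from plant import *
from h import *
s=observe()
go(s,[544.1,-120.6,37],down(np.radians(-20)))
im=snapshot("wrist");c=calibration("wrist");T=np.eye(4);T[:3,:3]=Rq(s['orientation']).as_matrix();T[:3,3]=s['tool_pos']
T=T@c['mount'];W=np.linalg.inv(T)
Rc=R.from_euler('z',-20,degrees=True)
o=im.copy()
for z in (66.5,):
    P=[proj(c,Rc.apply([x,y,0])+[544.1,-120.6,z],W) for x,y in((-10,-27.5),(10,-27.5),(10,27.5),(-10,27.5))]
    cv2.polylines(o,[np.int32(P)],True,(0,0,255),1)
    print(np.round(P,0).tolist())
cv2.imwrite("pics/w2.png",o)
E
```

```text
t 3.15 tcp [ 545.5 -121.9  116.8] world d [ -1.4   1.3 -79.8] tool d [79.8  0.8 -1.9] d in target frame [79.8  0.7 -1.8] rotvec deg [0.09 0.07 0.03] rad [0.002 0.001 0.001] F [ 0.4 -0.6 -0.2] w 1.0
[[302.0, 327.0], [339.0, 327.0], [340.0, 228.0], [300.0, 228.0]]
```

View pics/w2.png

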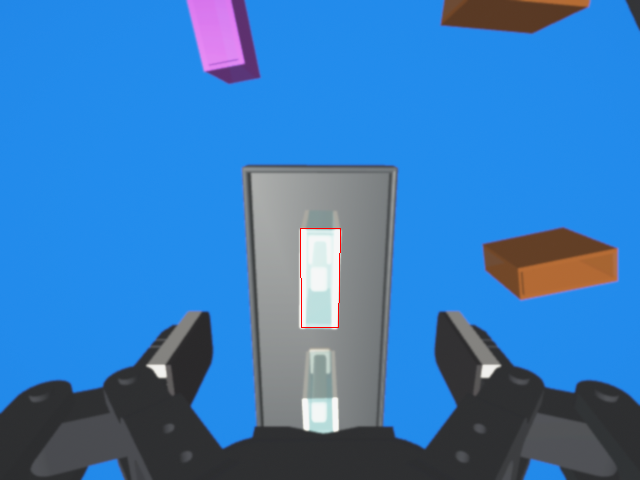

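The predicted outline lies right on the cell at (320,278). Descending now, then closing.

>>> drive_tool([
  [0,0.8,-2,0,0,0,1],
  [20,0,0,0,0,0,1],
  [20,0,0,0,0,0,1],
  [20,0,0,0,0,0,1],
  [12,0,0,0,0,0,1],
  [6,0,0,0,0,0,1],
  [0,0,0,0,0,0,1],
  [0,0,0,0,0,0,1],
])

```text
time: 4.2
tool_pos: [543.6, -120.6, 33.3]
orientation: [0.697, 0.122, 0.696, -0.123]
force: [0.2, -1.0, 0.4]
gripper_width: 1.0
```

```bash
python3 - <<'E'
from plant import *
from h import *
s=observe()
go(s,[544.1,-120.6,37],down(np.radians(-20)))
E
```

```text
t 4.2 tcp [ 543.6 -120.6   33.3] world d [ 0.5 -0.   3.7] tool d [-3.7  0.2  0.5] d in target frame [-3.7  0.2  0.5] rotvec deg [0.07 0.05 0.03] rad [0.001 0.001 0.001] F [ 0.2 -1.   0.4] w 1.0
```

>>> drive_tool([
  [-3.5,0,0.4,0,0,0,1],
  [0,0,0,0,0,0,0.6],
  [0,0,0,0,0,0,0.3],
  [0,0,0,0,0,0,0],
  [0,0,0,0,0,0,0],
  [0,0,0,0,0,0,0],
  [0,0,0,0,0,0,0],
  [0,0,0,0,0,0,0],
])

```text
time: 5.2
tool_pos: [544.7, -120.9, 38.7]
orientation: [0.698, 0.122, 0.695, -0.123]
force: [-1.3, 0.2, -0.2]
gripper_width: 0.232
```

```bash
python3 - <<'E'
from plant import *
from h import *
s=observe()
go(s,[544.1,-120.6,37],down(np.radians(-20)))
E
```

```text
t 5.2 tcp [ 544.7 -120.9   38.7] world d [-0.6  0.3 -1.7] tool d [ 1.7  0.1 -0.7] d in target frame [ 1.7  0.1 -0.7] rotvec deg [0.07 0.19 0.02] rad [0.001 0.003 0.   ] F [-1.3  0.2 -0.2] w 0.232
```

Width 0.232, about 20 mm, so the cell is held. Lifting straight up.

>>> drive_tool([
  [-8,0,0,0,0,0,0],
  [-18,0,0,0,0,0,0],
  [-25,0,0,0,0,0,0],
  [-30,0,0,0,0,0,0],
  [-35,0,0,0,0,0,0],
  [-35,0,0,0,0,0,0],
  [-25,0,0,0,0,0,0],
  [-10,0,0,0,0,0,0],
])

```text
time: 6.2
tool_pos: [543.4, -120.4, 238.8]
orientation: [0.699, 0.122, 0.694, -0.123]
force: [-0.6, 0.6, -0.7]
gripper_width: 0.225
```

```bash
python3 - <<'E'
from plant import *
from h import *
s=observe()
go(s,[542.7,274,230],down(np.radians(-19.6)))
cv2.imwrite("pics/w3.png",snapshot("wrist"))
E
```

```text
t 6.2 tcp [ 543.4 -120.4  238.8] world d [ -0.7 394.4  -8.8] tool d [   7.8  370.5 -135.1] d in target frame [   8.8  371.3 -133. ] rotvec deg [-0.33  0.42  0.  ] rad [-0.006  0.007  0.   ] F [-0.6  0.6 -0.7] w 0.225
```

View pics/w3.png

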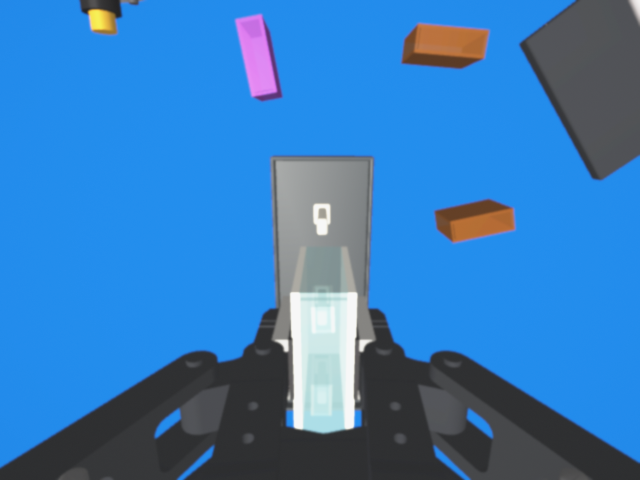

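The picture shows the cell held squarely at (324,360), with the bare peg at (322,218) and the other two cells still in place. Carrying it at height.

>>> drive_tool([
  [1,25,-9,-0.006,0.007,0,0],
  [0,45,-16,0,0,0,0],
  [0,55,-20,0,0,0,0],
  [0,55,-20,0,0,0,0],
  [0,55,-20,0,0,0,0],
  [0,50,-18,0,0,0,0],
  [0,40,-15,0,0,0,0],
  [0,20,-8,0,0,0,0],
])

```text
time: 7.25
tool_pos: [538.3, 256.5, 232.3]
orientation: [0.695, 0.12, 0.699, -0.122]
force: [0.1, -0.7, -0.0]
gripper_width: 0.227
```

```bash
python3 - <<'E'
from plant import *
from h import *
s=observe()
go(s,[542.7,274,230],down(np.radians(-19.6)))
E
```

```text
t 7.25 tcp [538.3 256.5 232.3] world d [ 4.4 17.5 -2.3] tool d [ 2.2 17.9 -1.7] d in target frame [ 2.3 17.9 -1.7] rotvec deg [-0.18 -0.29  0.22] rad [-0.003 -0.005  0.004] F [ 0.1 -0.7 -0. ] w 0.227
```

>>> drive_tool([
  [0,18,-1.7,-0.003,-0.005,0.004,0],
  [0,0,0,0,0,0,0],
  [0,0,0,0,0,0,0],
  [0,0,0,0,0,0,0],
  [0,0,0,0,0,0,0],
  [0,0,0,0,0,0,0],
  [0,0,0,0,0,0,0],
  [0,0,0,0,0,0,0],
])

```text
time: 8.25
tool_pos: [543.0, 273.2, 230.8]
orientation: [0.696, 0.12, 0.697, -0.121]
force: [-0.4, -0.4, -0.6]
gripper_width: 0.232
```

```bash
cat > ov.py <<'E'
import sys
from plant import *
from h import *
def look(nm,mid,yaw,cz=2.8):
    s=observe();go(s,[*mid[:2],107],down(np.radians(yaw-90)))
    c=calibration("wrist");im=snapshot("wrist");T=np.eye(4);T[:3,:3]=Rq(s['orientation']).as_matrix();T[:3,3]=s['tool_pos']
    T=T@c['mount'];np.save(nm+"T.npy",T);W=np.linalg.inv(T);cv2.imwrite(f"pics/{nm}_raw.png",im)
    M=R.from_euler('z',yaw-90,degrees=True)
    def L(o,c,W,pts,col,cl=True): cv2.polylines(o,[np.int32([np.round(proj(c,p,W)*1) for p in pts])],cl,col,1,cv2.LINE_AA)
    def draw(o,c,W):
        w=lambda x,y,z:M.apply([x,y,0])+[mid[0],mid[1],z]
        for sg in(-1,1):
            L(o,c,W,[w(-34,60*sg,146),w(34,60*sg,146),w(34,72*sg,146),w(-34,72*sg,146)],(0,0,255))
            L(o,c,W,[w(22*sg,-60,79),w(22*sg,60,79)],(0,255,255))
        Rc=Rq(s['orientation']);ct=lambda x,y,z:s['tool_pos']+Rc.apply([-cz-z,y,x])
        for z in(25,-25): L(o,c,W,[ct(-10,-27.5,z),ct(10,-27.5,z),ct(10,27.5,z),ct(-10,27.5,z)],(255,0,255))
        return o
    cv2.imwrite(f"pics/{nm}_w.png",draw(im.copy(),c,W))
    for n in("top","scene"):
        i=snapshot(n);cv2.imwrite(f"pics/{nm}_{n}_raw.png",i);c=calibration(n);cv2.imwrite(f"pics/{nm}_{n}.png",draw(i,c,None))
E
python3 -c "
from ov import *
look('a',[542.7,274],70.4)"
```

```text
t 8.25 tcp [543.  273.2 230.8] world d [  -0.3    0.8 -123.8] tool d [123.8   0.8  -0.5] d in target frame [123.8   0.6  -0.6] rotvec deg [-0.06 -0.06  0.08] rad [-0.001 -0.001  0.001] F [-0.4 -0.4 -0.6] w 0.232
```

View pics/a_w.png

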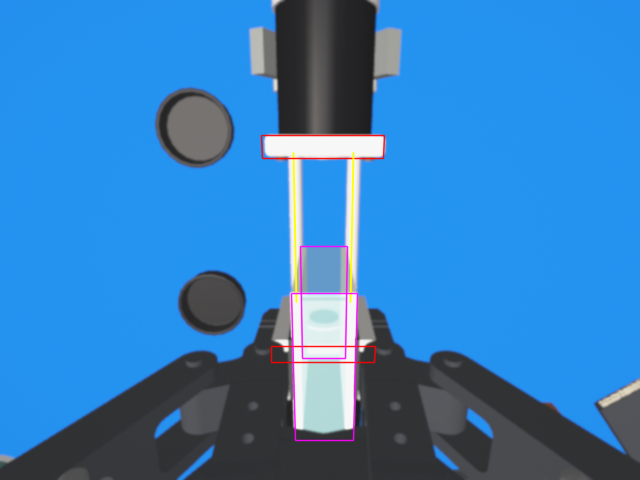

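The overlay matches the instrument and the cell: upper plate at (323,147), rods at x≈295 and 353. The offset error is about 1 mm or less. Descending slowly, stopping a little short.

>>> drive_tool([
  [10,0.6,-0.5,0,0,0,0],
  [20,0,0,0,0,0,0],
  [25,0,0,0,0,0,0],
  [25,0,0,0,0,0,0],
  [18,0,0,0,0,0,0],
  [10,0,0,0,0,0,0],
  [4,0,0,0,0,0,0],
  [0,0,0,0,0,0,0],
])

```text
time: 9.4
tool_pos: [541.4, 273.6, 109.3]
orientation: [0.695, 0.12, 0.698, -0.122]
force: [-0.6, -0.2, -1.2]
gripper_width: 0.226
```

```bash
python3 -c "
from ov import *
look('b',[542.7,274],70.4)
a=[cv2.imread('pics/b_scene.png')[140:260,300:460],cv2.imread('pics/b_scene_raw.png')[140:260,300:460]]
cv2.imwrite('pics/b_cmp.png',cv2.resize(np.vstack(a),None,fx=2.5,fy=2.5,interpolation=2) if 0 else cv2.resize(np.hstack(a),None,fx=2.5,fy=2.5,interpolation=2))
"
```

```text
t 9.4 tcp [541.4 273.6 109.3] world d [ 1.3  0.4 -2.3] tool d [2.3 0.8 1.1] d in target frame [2.3 0.8 1.1] rotvec deg [-0.03 -0.18  0.2 ] rad [-0.001 -0.003  0.003] F [-0.6 -0.2 -1.2] w 0.226
```

View pics/b_cmp.png

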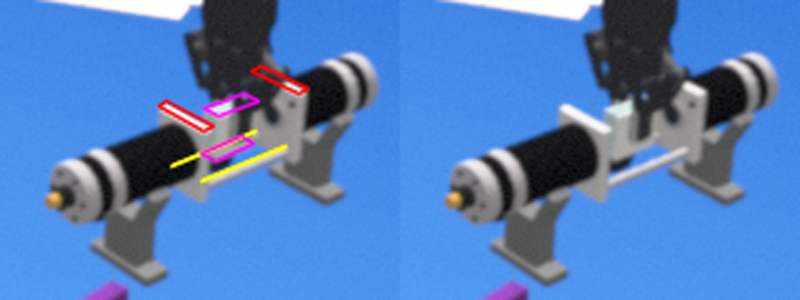

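View pics/b_w.png

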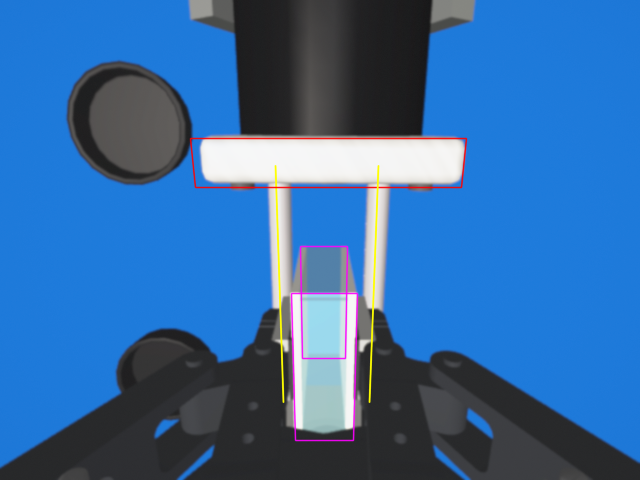

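Scene crop: the cell sits between the plates above the rods, with its top at about (625,112) in the crop, and the overlay fits. Wrist view: the plate midpoint is at 333 against 328.5 predicted, and its edge row is 184 against 187. The instrument is therefore about 0.7 mm further in tool z and 0.8 mm further in y than I assumed, so I'll make the final correction.

>>> drive_tool([
  [2,1.5,1.8,-0.001,-0.003,0.002,0],
  [0,0,0,0,0,0,0],
  [0,0,0,0,0,0,0],
  [0,0,0,0,0,0,0],
  [0,0,0,0,0,0,0],
  [0,0,0,0,0,0,0],
  [0,0,0,0,0,0,0],
  [0,0,0,0,0,0,0],
])

```text
time: 10.55
tool_pos: [544.3, 274.7, 108.9]
orientation: [0.698, 0.12, 0.696, -0.12]
force: [-0.5, -0.2, -0.2]
gripper_width: 0.225
```

```bash
python3 -c "
from ov import *
look('c',[543.6,274.6],70.4)
a=cv2.imread('pics/c_w.png')[100:460,150:510];b=cv2.imread('pics/c_top.png')[205:265,130:225]
b=cv2.resize(b,(400,252),interpolation=2);o=np.zeros((360,765,3),np.uint8);o[:,:360]=a;o[:252,365:]=b
cv2.imwrite('pics/c_cmp.png',o)
P=[];Q=[]
for _ in range(8):
    snapshot('wrist');s=observe();P.append(s['tool_pos']);Q.append((Rq(s['orientation']).inv()*down(np.radians(-19.6))).as_rotvec())
print(np.mean(P,0),np.std(P,0),np.degrees(np.mean(Q,0)),np.abs(s['qvel']).max(),s['time'])
"
```

```text
t 10.55 tcp [544.3 274.7 108.9] world d [-0.7 -0.1 -1.9] tool d [ 1.9 -0.4 -0.6] d in target frame [ 1.9 -0.4 -0.6] rotvec deg [ 0.03  0.11 -0.02] rad [ 0.001  0.002 -0.   ] F [-0.5 -0.2 -0.2] w 0.225
[544.29930109 274.75713783 108.86804381] [0.01648666 0.0127317  0.02492451] [ 0.02928745  0.10964301 -0.02438623] 0.0021268034909732083 11.1
```

View pics/c_cmp.png

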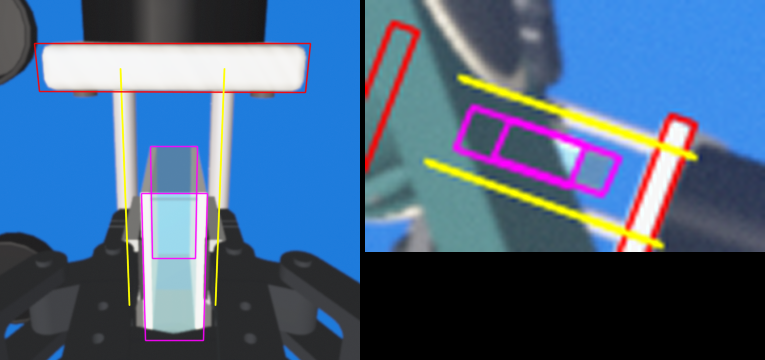

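The cell is centred on the plates (174 against 174.5 px) and midway along the beam. Height reads about 1.7 mm high, so one small lowering.

>>> drive_tool([
  [2,-0.2,-0.3,0,0.001,0,0],
  [0,0,0,0,0,0,0],
  [0,0,0,0,0,0,0],
  [0,0,0,0,0,0,0],
  [0,0,0,0,0,0,0],
  [0,0,0,0,0,0,0],
  [0,0,0,0,0,0,0],
  [0,0,0,0,0,0,0],
])

```text
time: 12.1
tool_pos: [543.9, 274.7, 106.7]
orientation: [0.697, 0.12, 0.696, -0.12]
force: [0.3, -0.8, -0.7]
gripper_width: 0.226
```

```bash
python3 -c "
from ov import *
look('d',[543.8,274.6],70.4)
a=cv2.imread('pics/d_scene.png')[145:235,350:450];b=cv2.imread('pics/d_scene_raw.png')[145:235,350:450]
cv2.imwrite('pics/d_cmp.png',cv2.resize(np.hstack([a,b]),None,fx=4,fy=4,interpolation=2))
s=observe();print(np.abs(s['qvel']).max(),s['gripper_width'],s['force'])
"
```

```text
t 12.1 tcp [543.9 274.7 106.7] world d [-0.1 -0.1  0.3] tool d [-0.3 -0.1 -0.1] d in target frame [-0.3 -0.1 -0.1] rotvec deg [ 0.03  0.05 -0.02] rad [ 0.001  0.001 -0.   ] F [ 0.3 -0.8 -0.7] w 0.226
0.0020798087994760113 0.22791257607574544 [ 0.48194584  0.79055213 -0.51147813]
```

View pics/d_cmp.png

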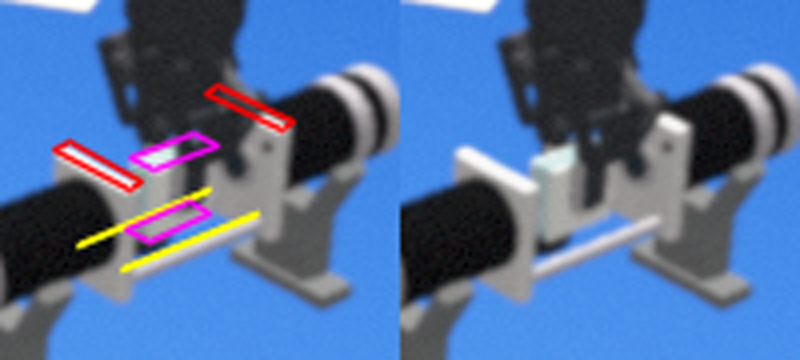

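The scene crop shows the cell level between the plates. Its bottom edge, around (545,240), is clear above the near rod, and nothing is touching. Handing in.

```bash
python3 -c "
from plant import *
print(sign_off())"
```

```text
the job is handed in; nothing more can be done
None
```

The 55 mm cell is off its peg, held by its frosted sides, and standing still and level in the instrument's light path. I handed the job in at 12.1 s.

**Position:** by the arm's readings, the cell centre is within about 1 mm of my estimate of the beam's midpoint, about 110 mm above the bench. Its yaw and tilt are within about 0.1° of target. Camera calibration (2 mm) and a reading scatter of 1–2 mm limit how exact that is.

**Grip and contact:** the jaws read about 19 mm on the 20 mm wide cell. Force readings stayed under about 2 N, which is noise level, so I saw no sign of contact. By those readings the cell clears the rods by about 6 mm and the head rims by about 30 mm.

**Disagreements:**
- The height came out about 2 mm high on the first descent, and I lowered it.
- The wrist view put the instrument about 0.5–1 mm away from the top-camera estimate. I followed the wrist view.

**Other objects:** the other two cells were still on their pegs after the lift, and the caps had nothing near them. I took no separate picture of either at the very end.

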